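# Pack the extraction kit's bottles into their carrier

## Task

Pack the extraction kit for the cold room: stand all four round bottles with flat screw caps in the grey bottle carrier, each upright and right down in the well that fits it (the largest bottle in the largest well, and so on down to the smallest). Set them down, do not drop them. The square bottle and the dropper bottle with the pointed nozzle belong to someone else: leave them where they stand, and do not disturb the tip box.

Things in the scene. Friction and masses are not known exactly. Their poses are not given: they have to be found in the camera images.
- bottle_250: 250 ml reagent bottle: off-white plastic, ROUND body 61 mm in diameter, 131 mm tall overall, with a flat-topped white screw cap 40 mm in diameter and 22 mm tall (the cap is the top 22 mm). Stands upright, loose, 160 to 310 g. Origin: centre of its underside; z up its axis.
- bottle_125: 125 ml reagent bottle: off-white plastic, ROUND body 50 mm in diameter, 98 mm tall overall, with a flat-topped white screw cap 34 mm in diameter and 19 mm tall (the cap is the top 19 mm). Stands upright, loose, 85 to 170 g. Origin: centre of its underside; z up its axis.
- bottle_60: 60 ml reagent bottle: off-white plastic, ROUND body 39 mm in diameter, 86 mm tall overall, with a flat-topped white screw cap 28 mm in diameter and 18 mm tall (the cap is the top 18 mm). Stands upright, loose, 45 to 90 g. Origin: centre of its underside; z up its axis.
- bottle_15: 15 ml reagent bottle: off-white plastic, ROUND body 28 mm in diameter, 62 mm tall overall, with a flat-topped white screw cap 22 mm in diameter and 16 mm tall (the cap is the top 16 mm). Stands upright, loose, 13 to 26 g. Origin: centre of its underside; z up its axis.
- carrier: Fixed grey block 176 (x) x 166 (y) x 28 mm tall, low steel handles at both x ends (216 mm over them), any yaw. Origin: centre of underside, z up. Four round wells, 22 mm deep, floors 6 mm above the bench; centre in its own x, y (mm), diameter: (+42, +40) 70 mm for bottle_250; (-42, +40) 59 mm for bottle_125; (+42, -40) 48 mm for bottle_60; (-42, -40) 37 mm for bottle_15.
- square_bottle: Look-alike that stays: off-white plastic bottle with a SQUARE body 48 x 48 mm, 98 mm tall, flat white cap 34 mm in diameter. Loose, upright, 145 g. Origin: centre of its underside; z up.
- dropper_bottle: Look-alike that stays: off-white round bottle 39 mm in diameter whose small white cap (23 mm) ends in a tapered POINTED nozzle; 108 mm tall to the tip. Loose, upright, 65 g. Origin: centre of its underside; z up.
- tip_box: Bystander: pipette tip box, green base and clear lid, 122 (x) x 84 (y) x 66 mm tall. Loose. Origin: centre of its underside. (A flat blue cooler, 34 mm high, also lies between the robot and the bottles, out of the way.)
Things that resemble listed ones, but are neither listed nor needed, are in the scene too. What is shaped like the bottle_125 but blue, purple or yellow is not meant.

How it is judged:
By the outcome, as a careful person would: the job done as asked, in the order asked, and still so for the second after the job is handed in, with the robot touching nothing.
It also fails if it takes over 102 s, if anything falls off the work surface, if the arm or the gripper's body presses on something with over 40 N, if the wrist force passes 120 N, or if a joint passes its speed limit or range.

## Robot

A 6-joint arm with a two-finger parallel gripper is mounted at the origin on the work surface. World frame = base frame: x ahead of the robot, y to its left, z up, the work surface at z = 0. Lengths are in m, angles in rad, forces in N, time in s.
With the tool pointing down it reaches from about 0.25 to 0.725 m from the base axis. Payload 4 kg.
Tool frame: the origin (TCP) lies on the centre line of the jaws, within the pads' length; the fingertips stand ahead of it and the grasp point (between the pads) lies 11 mm behind it (bot.tip_extent is the z of the fingertips in the tool frame, in m); z points along the fingers, y is the direction in which the jaws open and shut (so a half turn about z gives the same grasp; the last joint's range is limited). The gripper opens to 85 mm and grips with 20 to 120 N. Pads are 22 mm wide; open, the fingers measure 114 mm over their backs; the gripper's body (76 mm by 85 mm) begins 54 mm behind the grasp point. The pads swing forward as they close: fully open they stand 13 mm farther back than shut.
Start: joints at [1.135, 0.241, 0.005, 1.335, 0, 1.571], TCP at [0.211, 0.453, 0.2] pointing down, gripper open.
Joint ranges: [-2.72, 2.72], [-1.05, 1.87], [-1.09, 1.28], [-1.99, 2.15], [-1.42, 1.44], [-3.14, 3.14]. Speed limits (rad/s): [2.79, 2.79, 3.14, 3.14, 3.14, 3.14].

## Interface

Orientations are given as a unit quaternion [x, y, z, w].
In Python, from workcell import bot gives the robot as it stands.
- The arm moves only by the shell command python3 -m jog 'ROWS'. ROWS is JSON, a list that holds one entry, the list of rows, each a list of 7 numbers: the shift along the world's x, y, z in m, then the turn, a rotation vector about the world's x, y, z in degrees, then the closure in counts, from 0 (fully open) to 255 (shut). In form: [[[tx, ty, tz, ax, ay, az, fingers], ...]]. A call has 1 to 10 rows; each row is the pose to reach, as a shift and turn from the pose commanded when the call began; what a row does not reach only later rows make up. A row lasts 1/12 s, in which the tool goes at most 41.7 mm and 7.16 degrees, less where a joint would pass 70% of its speed; a pose out of reach is approached as far as the arm can. A call with a gripper value outside its range is refused whole. The fingers move at their own pace and stop on an object; the grip force is fixed at half the most. Time passes only in rows, so rows that repeat a pose let the fingers close. It gives the time, the measured TCP pose, the force and the opening at its end, in the units of the state.
- bot.get_obs(): the state, without advancing time (a new reading comes with each control period).
- bot.camera(name): name is "scene" or "top"; returns the picture (420x560x3 uint8, blue, green, red); there is no depth.
- bot.camera_model(name): a dict with "K" (3x3 intrinsics, pixels), "T" (4x4, takes a point from camera to world coordinates). Camera axes: x right, y down, z forward; pixel columns grow to the right and rows downward; lengths in m; the calibration is good to about 2 mm. A picture is of the moment at which its call begins. camera_model takes no time and is no camera call.
- bot.job_done(): hands the job in, once; it reports no verdict.
The state is a dict: "clock": time; "joint_pos": joint angles; "joint_vel": joint speeds; "tau": joint torques, N m; "eef_pos": TCP position; "tool_rot": TCP orientation; "ft_force": force on the tool from outside, world axes, zero at the start; "ft_torque": the same for the moment, N m; "grip_width": finger opening in m.
Only numpy, scipy, OpenCV 4.12 (cv2) and the standard library are available. Lean on these libraries where they do the work, as an engineer would, in place of code of your own. Each camera call takes 0.05 s, during which the arm holds its last target. There are 200 camera calls.

## Working session

There is one attempt and no reset: what is moved stays moved. The work goes in short steps, Python scripts to look and compute and a shell command to move; the robot and the scene stay as the last step left them, time stands still between calls to the robot, and variables do not carry over. Pictures are saved under pics/ and viewed, about 12 in all and at most 16, crops included, and the job is handed in when it is done.

```bash
mkdir -p pics; ls; python3 - <<'E'
from workcell import bot
import cv2,numpy as np
for n in("top","scene"):
    cv2.imwrite(f"pics/{n}0.png",bot.camera(n)); m=bot.camera_model(n); print(n,np.round(m["K"],1).tolist(),np.round(m["T"],3).tolist())
o=bot.get_obs();print({k:np.round(v,3).tolist() for k,v in o.items()},bot.tip_extent)
E
```

```text
pics
top [[447.4, 0.0, 277.0], [0.0, 447.4, 215.2], [0.0, 0.0, 1.0]] [[-0.005, -0.996, 0.093, 0.441], [-1.0, 0.007, 0.013, -0.008], [-0.013, -0.093, -0.996, 0.831], [0.0, 0.0, 0.0, 1.0]]
scene [[399.3, 0.0, 280.3], [0.0, 399.3, 214.2], [0.0, 0.0, 1.0]] [[-0.68, 0.5, -0.536, 0.914], [0.733, 0.45, -0.51, 0.384], [-0.014, -0.74, -0.673, 0.531], [0.0, 0.0, 0.0, 1.0]]
{'clock': 0.1, 'joint_pos': [1.135, 0.241, 0.004, 1.335, -0.0, 1.571], 'joint_vel': [-0.0, -0.001, 0.003, 0.0, 0.0, -0.001], 'tau': [0.001, -37.314, 25.301, 0.011, -0.0, 0.0], 'eef_pos': [0.211, 0.453, 0.199], 'tool_rot': [0.216, 0.976, -0.001, -0.0], 'ft_force': [-0.099, -0.615, 0.383], 'ft_torque': [-0.056, 0.014, 0.046], 'grip_width': 0.085} 0.008
```

View pics/top0.png

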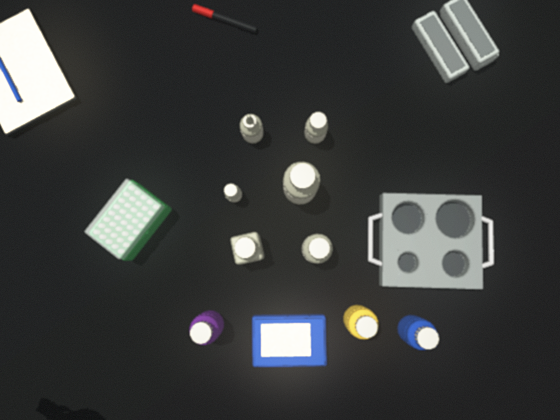

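View pics/scene0.png

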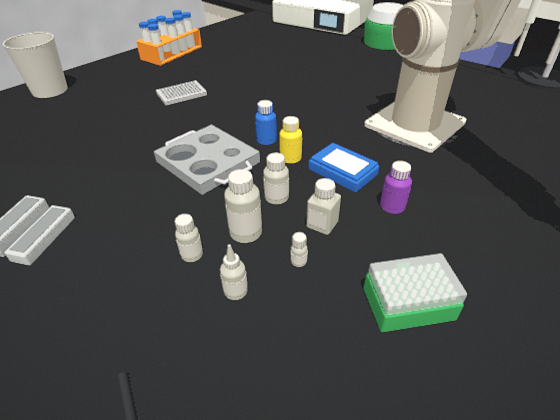

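The top view shows the targets' caps at these pixels: 250 (302,175), 125 (319,243), 60 (318,120) and 15 (232,189). The dropper is at (250,125), the square bottle at (246,247), and the carrier at (431,241) with its largest well at upper right. The scene view agrees. I'll measure next.

```bash
cat > h.py <<'E'
from workcell import bot
import cv2,numpy as np
def ray(n,uv,z):
    m=bot.camera_model(n);K=np.array(m["K"]);T=np.array(m["T"])
    d=T[:3,:3]@np.linalg.solve(K,[*uv,1]);o=T[:3,3]
    return (o+d*(z-o[2])/d[2])[:2]
def proj(n,p):
    m=bot.camera_model(n);K=np.array(m["K"]);T=np.array(m["T"])
    c=K@(T[:3,:3].T@(np.array(p)-T[:3,3]));return c[:2]/c[2]
def caps(n,img,thr,seeds):
    g=img.min(axis=2);_,lab,st,ce=cv2.connectedComponentsWithStats((g>thr).astype(np.uint8))
    out={}
    for k,(s,h) in seeds.items():
        i=min((i for i in range(1,len(st)) if st[i,4]>25),key=lambda i:np.hypot(*(ce[i]-s)))
        out[k]=(ce[i],st[i],ray(n,ce[i],h))
    return out
E
python3 - <<'E'
from h import *
t=cv2.imread("pics/top0.png")
S=dict(b250=((302,175),.131),b125=((319,243),.098),b60=((318,120),.086),b15=((232,189),.062))
for thr in (215,235):
    for k,v in caps("top",t,thr,S).items(): print(thr,k,v[0].round(1),v[1],v[2].round(4), (v[1][2:4]*(0.83-S[k][1])/447*1000).round(0))
s=cv2.imread("pics/scene0.png")
R=dict(b250=((240,178),.131),b125=((276,160),.098),b60=((184,221),.086),b15=((299,238),.062))
for k,v in caps("scene",s,225,R).items(): print("scene",k,v[0].round(1),v[1],v[2].round(4))
# carrier wells
hsv=t.astype(int).max(2)
roi=np.zeros_like(hsv,np.uint8);roi[185:300,375:490]=1
for th in (95,115):
    m=((hsv<th)&(roi>0)).astype(np.uint8)
    cs,_=cv2.findContours(m,cv2.RETR_CCOMP,cv2.CHAIN_APPROX_NONE)
    for c in cs:
        if 200<cv2.contourArea(c)<2500:
            e=cv2.fitEllipse(c);print(th,np.round(e[0],1),np.round(e[1],1),ray("top",e[0],.028).round(4))
m=((hsv>=95)&(roi>0)).astype(np.uint8);c=max(cv2.findContours(m,0,1)[0],key=cv2.contourArea);print(cv2.minAreaRect(c))
big=[cv2.resize(a,None,fx=3,fy=3,interpolation=cv2.INTER_CUBIC) for a in (t[95:275,215:345],t[185:300,370:500])]
big=[cv2.copyMakeBorder(b,0,540-b.shape[0],0,0,0) for b in big]
cv2.imwrite("pics/c1.png",np.hstack(big))
E
```

```text
215 b250 [302.1 175.2] [290 164  25  24 456] [ 0.5691 -0.039 ] [39. 38.]
215 b125 [318.7 247.6] [309 238  20  20 309] [ 0.4553 -0.0662] [33. 33.]
215 b60 [317.7 119.6] [311 113  15  15 171] [ 0.6731 -0.0686] [25. 25.]
215 b15 [230.  189.7] [225 185  12  11 103] [0.5572 0.0834] [21. 19.]
235 b250 [302.  175.3] [291 164  23  23 415] [ 0.569  -0.0389] [36. 36.]
235 b125 [318.7 247.6] [310 239  18  18 268] [ 0.4553 -0.0662] [29. 29.]
235 b60 [317.4 119.6] [311 113  14  14 141] [ 0.6731 -0.068 ] [23. 23.]
235 b15 [230.  189.6] [225 185  11  10  90] [0.5574 0.0835] [19. 17.]
scene b250 [240.6 175.3] [229 161  23  23 273] [ 0.5684 -0.0355]
scene b125 [275.4 157.7] [268 153  16  10 122] [ 0.4571 -0.0615]
scene b60 [183.3 219.5] [176 215  16  11 131] [ 0.6752 -0.0641]
scene b15 [299.2 236.8] [293 233  13   9  84] [0.5596 0.0881]
95 [431.7 279.2] [ 45.1 121.5] [ 0.3997 -0.2709]
95 [455.2 213.1] [23.4 32.3] [ 0.517  -0.3172]
95 [432.1 203.1] [ 39.8 124.8] [ 0.5354 -0.2767]
115 [431.9 279. ] [ 45.8 121.3] [ 0.4001 -0.2713]
115 [407.2 261.2] [18.  18.8] [ 0.4316 -0.2288]
115 [455.1 262.9] [24.7 25.1] [ 0.4283 -0.3132]
115 [378.  238.2] [ 6.5 58.4] [ 0.4728 -0.178 ]
115 [407.5 216.7] [30.2 30.9] [ 0.5111 -0.2317]
115 [454.6 218. ] [36.5 37.1] [ 0.5082 -0.3159]
115 [432.5 203.2] [ 40.2 124.3] [ 0.5351 -0.2774]
((432.0, 240.5), (95.0, 114.0), 90.0)
```

View pics/c1.png

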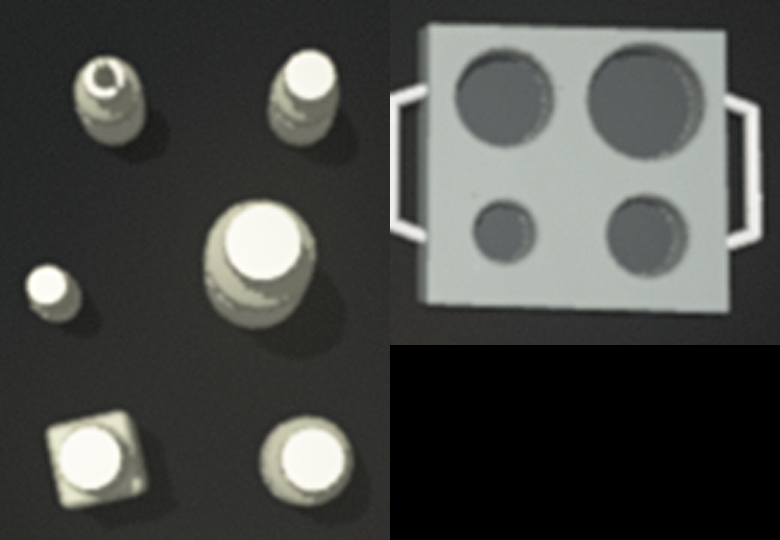

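The crop confirms the shapes: round flat caps on four bottles, plus the square bottle and the open-ring dropper, which both stay. The four wells also measure consistently, at 84 and 80 mm pitch. I'll place the smallest bottle first, gripping caps from above with the jaws along world x.

```bash
python3 -m jog '[[[0.346,-0.369,0,0,0,-65,0],[0.346,-0.369,0,0,0,-65,0],[0.346,-0.369,0,0,0,-65,0],[0.346,-0.369,0,0,0,-65,0],[0.346,-0.369,0,0,0,-65,0],[0.346,-0.369,0,0,0,-65,0],[0.346,-0.369,0,0,0,-65,0],[0.346,-0.369,0,0,0,-65,0],[0.346,-0.369,0,0,0,-65,0],[0.346,-0.369,0,0,0,-65,0]]]'
```

```text
clock: 0.93
eef_pos: [0.4968, 0.1474, 0.1993]
tool_rot: [0.709, 0.706, -0.0, -0.0]
ft_force: [0.1, 1.5, 0.2]
grip_width: 0.0856
```

```bash
python3 -m jog '[[[0.060,-0.064,0,0,0,0,80],[0.060,-0.064,0,0,0,0,80],[0.060,-0.064,0,0,0,0,80],[0.060,-0.064,-0.04,0,0,0,80],[0.060,-0.064,-0.08,0,0,0,80],[0.060,-0.064,-0.1,0,0,0,80],[0.060,-0.064,-0.1,0,0,0,80],[0.060,-0.064,-0.1,0,0,0,80]]]'; python3 - <<'E'
from h import *
t=bot.camera("top");s=bot.camera("scene")
cv2.imwrite("pics/g1.png",np.hstack([cv2.resize(t[120:260,160:300],(560,560)),])) ;cv2.imwrite("pics/g2.png",cv2.resize(s[150:300,220:400],(720,600)))
print(proj("top",[*bot.get_obs()["eef_pos"]]),proj("scene",[*bot.get_obs()["eef_pos"]]),bot.tip_extent)
E
```

```text
clock: 1.6
eef_pos: [0.5546, 0.0853, 0.0984]
tool_rot: [0.707, 0.707, -0.002, -0.001]
ft_force: [-0.3, -0.0, 0.9]
grip_width: 0.0582
[225.77236508 186.05908821] [299.4873445  217.87126804] 0.008
```

View pics/g2.png

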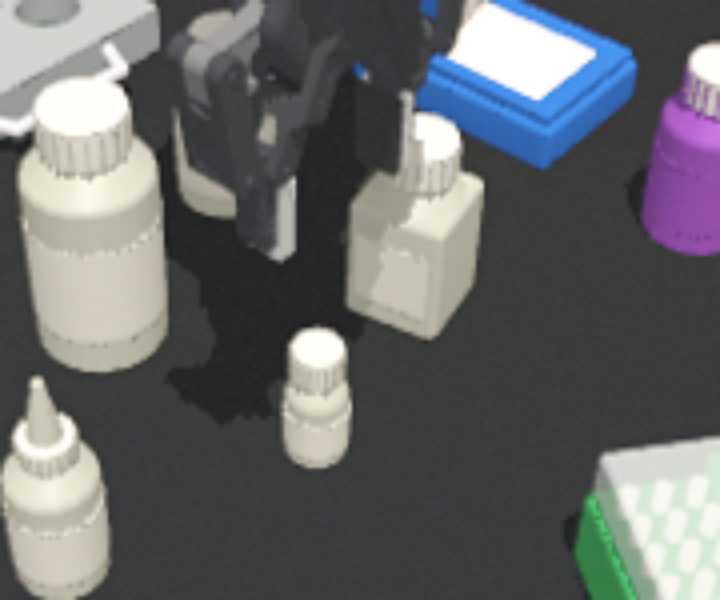

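The scene crop shows the fingertips at about (289,213) and (320,191), higher in the image than the TCP projects. I'll check that against the top view.

View pics/g1.png

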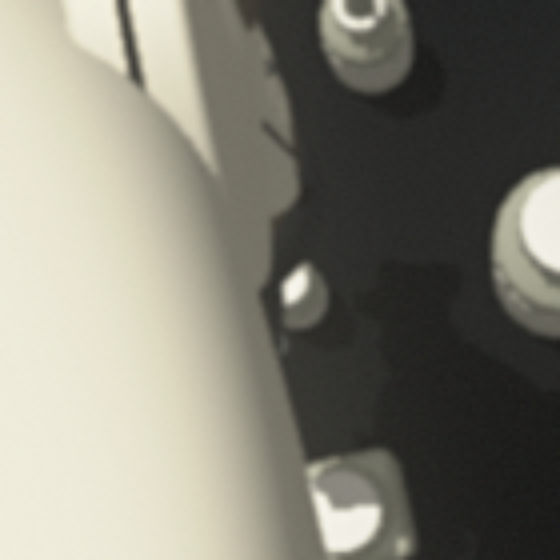

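```bash
python3 - <<'E'
from h import *
print(bot.get_obs()["eef_pos"])
for z in(.09,.1,.11,.12,.13):print(z,[ (n,proj(n,[x,.085,z]).round(1)) for n in("scene","top") for x in(.584,.5256)])
E
```

```text
[0.55734105 0.08578905 0.10144517]
0.09 [('scene', array([287.8, 231.6])), ('scene', array([311.6, 213. ])), ('top', array([227.2, 171.4])), ('top', array([227., 206.]))]
0.1 [('scene', array([287.8, 227. ])), ('scene', array([311.9, 208.5])), ('top', array([226.4, 170.3])), ('top', array([226.3, 205.3]))]
0.11 [('scene', array([287.8, 222.3])), ('scene', array([312.1, 203.8])), ('top', array([225.7, 169.1])), ('top', array([225.5, 204.6]))]
0.12 [('scene', array([287.8, 217.5])), ('scene', array([312.3, 199.1])), ('top', array([224.9, 167.9])), ('top', array([224.7, 203.8]))]
0.13 [('scene', array([287.8, 212.6])), ('scene', array([312.6, 194.2])), ('top', array([224.1, 166.7])), ('top', array([223.9, 203.1]))]
```

```bash
python3 -m jog '[[[0,-0.001,-0.02,0,0,0,80],[0,-0.001,-0.04,0,0,0,80],[0,-0.001,-0.046,0,0,0,80],[0,-0.001,-0.046,0,0,0,80],[0,-0.001,-0.046,0,0,0,80],[0,-0.001,-0.046,0,0,0,80]]]'; python3 - <<'E'
from h import *
s=bot.camera("scene")
cv2.imwrite("pics/g3.png",cv2.resize(s[150:300,220:400],(720,600)))
o=bot.get_obs();print(o["eef_pos"],o["joint_pos"],proj("scene",o["eef_pos"]))
E
```

```text
clock: 2.2
eef_pos: [0.5576, 0.0847, 0.0556]
tool_rot: [0.707, 0.707, 0.001, 0.001]
ft_force: [-0.0, -0.2, -0.2]
grip_width: 0.0585
[0.55752134 0.08463057 0.05546519] [ 1.50639407e-01  4.62732822e-01 -6.46253320e-02  1.04011525e+00
  1.41449666e-05  1.72075473e+00] [298.3851997  237.90784877]
```

View pics/g3.png

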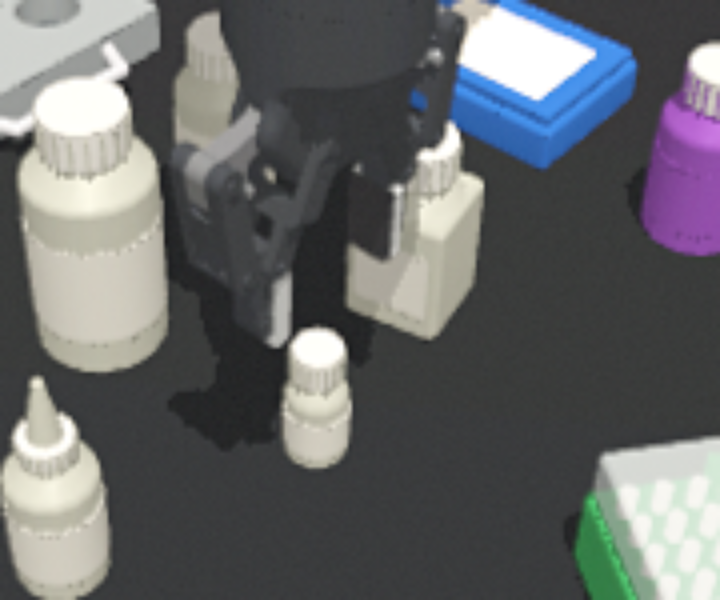

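The scene view suggests the tips are about 20 mm higher than the stated extent. A gentle close here will settle it: a width of 22 mm means it is on the cap, and 0 means it is above it.

```bash
python3 -m jog '[[[0,-0.001,-0.002,0,0,0,190],[0,-0.001,-0.002,0,0,0,190],[0,-0.001,-0.002,0,0,0,190],[0,-0.001,-0.002,0,0,0,190],[0,-0.001,-0.002,0,0,0,190],[0,-0.001,-0.002,0,0,0,190],[0,-0.001,-0.002,0,0,0,190]]]'; python3 - <<'E'
from h import *
s=bot.camera("scene")
cv2.imwrite("pics/g4.png",cv2.resize(s[150:300,220:400],(720,600)))
o=bot.get_obs();print(o["eef_pos"],o["grip_width"],proj("scene",o["eef_pos"]))
E
```

```text
clock: 2.83
eef_pos: [0.5561, 0.0833, 0.0516]
tool_rot: [0.707, 0.707, -0.0, -0.0]
ft_force: [-0.2, -0.7, 0.2]
grip_width: 0.0215
[0.55604949 0.08332024 0.05156142] 0.021480668067134896 [298.33200588 238.69770122]
```

View pics/g4.png

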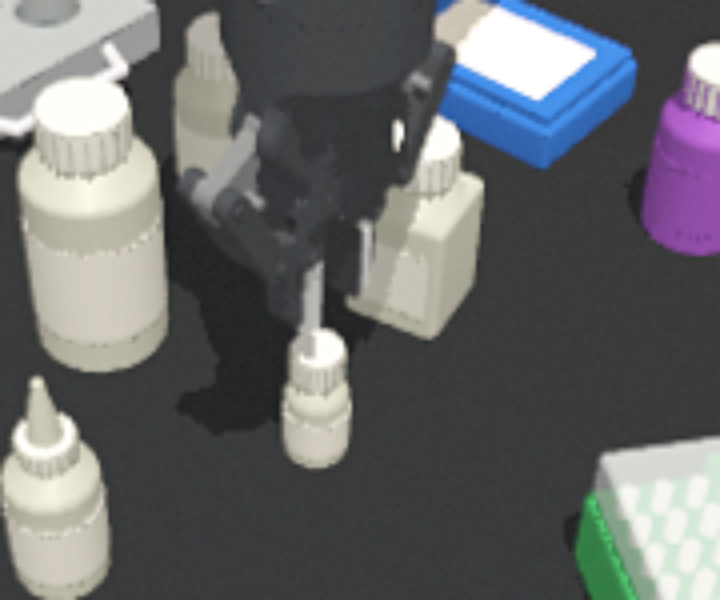

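The commanded 190 counts already equals 21.7 mm, so the width proves nothing. The picture puts the fingertips only a few mm below the cap top. I'll open, go 8 mm lower and squeeze fully.

```bash
python3 -m jog '[[[0,0,0,0,0,0,130],[0,0,0,0,0,0,130],[0,0,-0.008,0,0,0,130],[0,0,-0.008,0,0,0,130],[0,0,-0.008,0,0,0,255],[0,0,-0.008,0,0,0,255],[0,0,-0.008,0,0,0,255],[0,0,-0.008,0,0,0,255],[0,0,-0.008,0,0,0,255],[0,0,-0.008,0,0,0,255]]]'; python3 - <<'E'
from h import *
s=bot.camera("scene")
cv2.imwrite("pics/g5.png",cv2.resize(s[150:300,220:400],(720,600)))
o=bot.get_obs();print(o["eef_pos"],o["grip_width"],o["ft_force"])
E
```

```text
clock: 3.72
eef_pos: [0.5562, 0.0833, 0.0438]
tool_rot: [0.707, 0.707, 0.0, 0.0]
ft_force: [-0.1, -0.1, -0.1]
grip_width: -0.0003
[0.55615865 0.08332378 0.0437257 ] 0.0002840372570330533 [ 0.1288581  -0.73781398  0.926547  ]
```

View pics/g5.png

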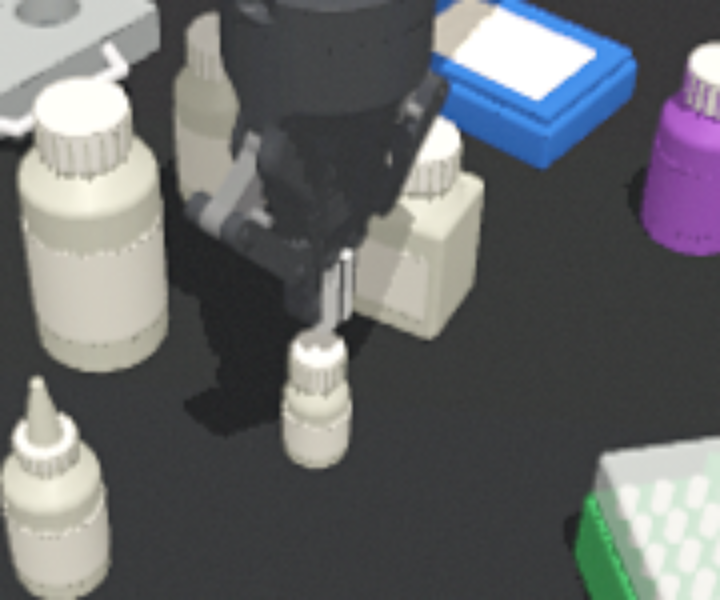

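The fingers shut to 0 without contact, and they show in front of and above the cap. So the true tips sit about 20 mm behind the reported TCP, not 8 mm ahead. I'll open, go 17 mm lower and squeeze again.

```bash
python3 -m jog '[[[0,0,0.006,0,0,0,110],[0,0,0.006,0,0,0,110],[0,0,0.006,0,0,0,110],[0,0,0.006,0,0,0,110],[0,0,0.006,0,0,0,110],[0,0,-0.008,0,0,0,110],[0,0,-0.017,0,0,0,110],[0,0,-0.017,0,0,0,110],[0,0,-0.017,0,0,0,110]]]'; python3 -m jog '[[[0,0,0,0,0,0,220],[0,0,0,0,0,0,220],[0,0,0,0,0,0,220],[0,0,0,0,0,0,220],[0,0,0,0,0,0,220],[0,0,0,0,0,0,220]]]'
```

```text
clock: 4.52
eef_pos: [0.555, 0.0832, 0.0257]
tool_rot: [0.707, 0.707, -0.001, -0.001]
ft_force: [0.1, -0.9, 0.6]
grip_width: 0.0482
clock: 5.02
eef_pos: [0.5568, 0.0835, 0.0274]
tool_rot: [0.707, 0.707, 0.001, 0.0]
ft_force: [-0.5, 0.2, 4.3]
grip_width: 0.0171
```

```bash
python3 -m jog '[[[0,0,0,0,0,0,220],[0,0,0,0,0,0,220]]]'; python3 - <<'E'
from h import *
s=bot.camera("scene")
cv2.imwrite("pics/g6.png",cv2.resize(s[170:290,250:394],(720,600)))
E
```

```text
clock: 5.18
eef_pos: [0.5568, 0.0834, 0.0273]
tool_rot: [0.707, 0.707, 0.001, 0.0]
ft_force: [0.3, -0.0, 6.8]
grip_width: 0.017
```

View pics/g6.png

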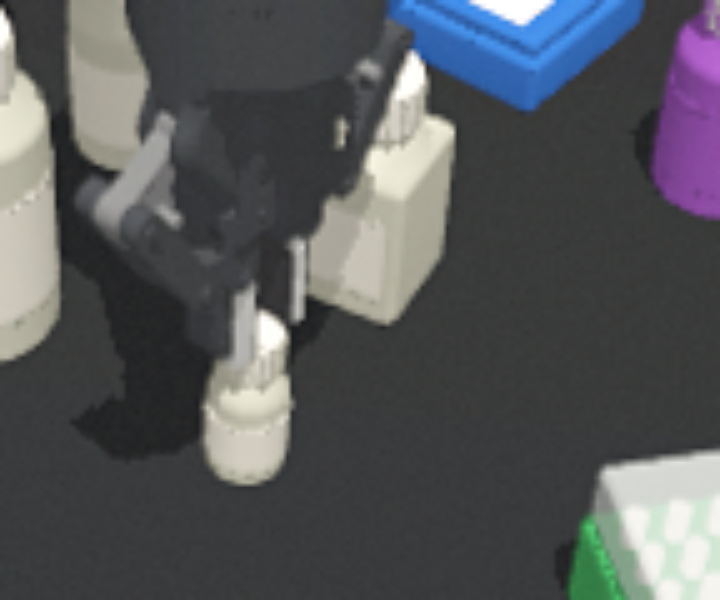

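The fingertips (about z 0.06) are pinching the cap's top edge: width 17 mm, Fz +6.8 N. They need to go about 12 mm lower, so I'll reopen first.

```bash
python3 -m jog '[[[0,0,0.004,0,0,0,110],[0,0,0.004,0,0,0,110],[0,0,0.004,0,0,0,110],[0,0,0.004,0,0,0,110],[0,0,-0.006,0,0,0,110],[0,0,-0.012,0,0,0,110],[0,0,-0.012,0,0,0,110],[0,0,-0.012,0,0,0,110]]]'; python3 -m jog '[[[0,0,0,0,0,0,220],[0,0,0,0,0,0,220],[0,0,0,0,0,0,220],[0,0,0,0,0,0,220],[0,0,0,0,0,0,220],[0,0,0,0,0,0,220],[0,0,0,0,0,0,220]]]'
```

```text
clock: 5.9
eef_pos: [0.555, 0.0832, 0.0134]
tool_rot: [0.707, 0.707, -0.001, -0.001]
ft_force: [0.9, 0.4, 0.1]
grip_width: 0.0485
clock: 6.48
eef_pos: [0.5564, 0.0834, 0.0149]
tool_rot: [0.707, 0.707, 0.0, 0.0]
ft_force: [-0.0, -0.0, 2.2]
grip_width: 0.0194
```

```bash
python3 -m jog '[[[0,0,0,0,0,0,255],[0,0,0,0,0,0,255],[0,0,0.004,0,0,0,255],[0,0,0.008,0,0,0,255],[0,0,0.012,0,0,0,255],[0,0,0.012,0,0,0,255],[0,0,0.012,0,0,0,255]]]'; python3 - <<'E'
from h import *
s=bot.camera("scene")
cv2.imwrite("pics/g7.png",cv2.resize(s[180:280,260:380],(720,600),interpolation=cv2.INTER_CUBIC))
E
```

```text
clock: 7.07
eef_pos: [0.5564, 0.0834, 0.027]
tool_rot: [0.707, 0.707, 0.0, 0.0]
ft_force: [-0.4, 0.4, 0.1]
grip_width: 0.0193
```

View pics/g7.png

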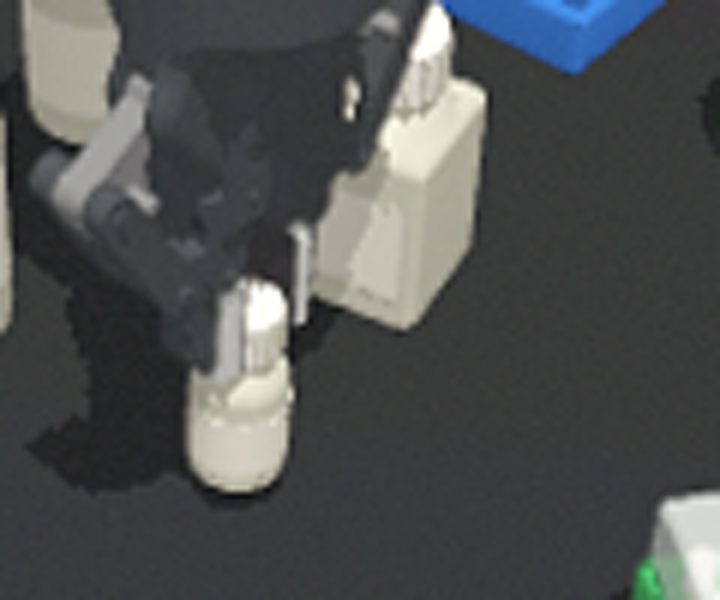

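The bottle is lifted and upright, held by its cap with the tips at the cap's lower edge. So the effective tip is about TCP + 31 mm, and I'll use that for the others. Next I raise it and carry it over the 37 mm well.

```bash
python3 -m jog '[[[0,0,0.03,0,0,0,255],[0,0,0.07,0,0,0,255],[0,0,0.11,0,0,0,255],[0,0,0.14,0,0,0,255],[-0.01,-0.025,0.14,0,0,0,255],[-0.025,-0.062,0.14,0,0,0,255],[-0.04,-0.1,0.14,0,0,0,255],[-0.055,-0.138,0.14,0,0,0,255],[-0.07,-0.176,0.14,0,0,0,255],[-0.085,-0.212,0.14,0,0,0,255]]]'; python3 -m jog '[[[-0.015,-0.037,0,0,0,0,255],[-0.03,-0.075,0,0,0,0,255],[-0.0365,-0.091,0,0,0,0,255],[-0.0405,-0.1002,0,0,0,0,255],[-0.0405,-0.1002,0,0,0,0,255],[-0.0405,-0.1002,-0.02,0,0,0,255],[-0.0405,-0.1002,-0.04,0,0,0,255],[-0.0405,-0.1002,-0.05,0,0,0,255],[-0.0405,-0.1002,-0.05,0,0,0,255],[-0.0405,-0.1002,-0.05,0,0,0,255]]]'
```

```text
clock: 7.95
eef_pos: [0.4699, -0.1303, 0.1665]
tool_rot: [0.707, 0.707, -0.0, 0.0]
ft_force: [0.4, -0.8, -0.0]
grip_width: 0.019
clock: 8.78
eef_pos: [0.4306, -0.2276, 0.1163]
tool_rot: [0.706, 0.708, -0.0, -0.001]
ft_force: [-0.4, -0.4, 0.9]
grip_width: 0.0193
```

```bash
python3 -m jog '[[[0,0,-0.03,0,0,0,255],[0,0,-0.06,0,0,0,255],[0,0,-0.068,0,0,0,255],[0,0,-0.068,0,0,0,255],[0,0,-0.068,0,0,0,255]]]'; python3 - <<'E'
from h import *
s=bot.camera("scene")
cv2.imwrite("pics/g8.png",cv2.resize(s[90:190,150:270],(720,600),interpolation=cv2.INTER_CUBIC))
print(proj("scene",[.4308,-.2288,.033]))
E
```

```text
clock: 9.2
eef_pos: [0.4313, -0.2289, 0.0496]
tool_rot: [0.707, 0.707, 0.0, 0.0]
ft_force: [0.3, -0.3, 1.2]
grip_width: 0.0195
[230.47819304 148.88068678]
```

View pics/g8.png

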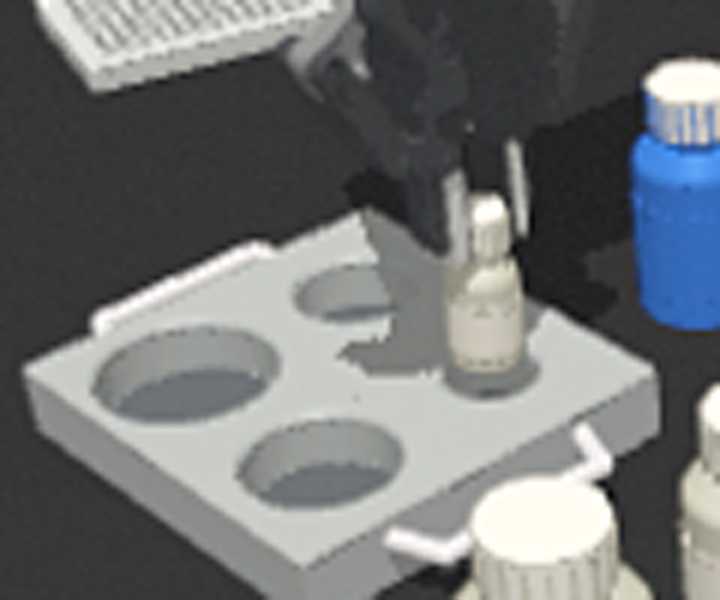

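The bottle is upright just above the 37 mm well. Its base centre is about 1 px up and left of the well centre, so I'll nudge +1.5 mm in y and lower slowly.

```bash
python3 -m jog '[[[0,0.0015,0,0,0,0,255],[0,0.0015,-0.005,0,0,0,255],[0,0.0015,-0.010,0,0,0,255],[0,0.0015,-0.015,0,0,0,255],[0,0.0015,-0.020,0,0,0,255],[0,0.0015,-0.023,0,0,0,255],[0,0.0015,-0.025,0,0,0,255],[0,0.0015,-0.0265,0,0,0,255],[0,0.0015,-0.0265,0,0,0,255],[0,0.0015,-0.0265,0,0,0,255]]]'
```

```text
clock: 10.08
eef_pos: [0.4306, -0.2274, 0.0221]
tool_rot: [0.707, 0.707, -0.0, -0.0]
ft_force: [-1.0, -0.0, 0.4]
grip_width: 0.0192
```

```bash
python3 -m jog '[[[0,0,-0.0008,0,0,0,255],[0,0,-0.0015,0,0,0,255],[0,0,-0.0015,0,0,0,255]]]';  python3 -m jog '[[[0,0,0,0,0,0,160],[0,0,0,0,0,0,130],[0,0,0,0,0,0,110],[0,0,0,0,0,0,100],[0,0,0,0,0,0,100],[0,0,0.04,0,0,0,100],[0,0,0.08,0,0,0,100],[0,0,0.12,0,0,0,60],[0,0,0.15,0,0,0,60],[0,0,0.15,0,0,0,60]]]'
```

```text
clock: 10.33
eef_pos: [0.4309, -0.2276, 0.0209]
tool_rot: [0.707, 0.707, 0.0, 0.0]
ft_force: [0.1, -0.7, 1.0]
grip_width: 0.0193
clock: 11.17
eef_pos: [0.4346, -0.2295, 0.1777]
tool_rot: [0.707, 0.707, 0.002, 0.006]
ft_force: [1.3, -1.9, -0.4]
grip_width: 0.0654
```

```bash
python3 -m jog '[[[0.02,0.0133,0,0,0,0,60],[0.05,0.0332,0,0,0,0,60],[0.085,0.0565,0,0,0,0,60],[0.12,0.08,0,0,0,0,60],[0.155,0.103,0,0,0,0,60],[0.19,0.126,0,0,0,0,60],[0.22,0.146,0,0,0,0,60],[0.235,0.156,0,0,0,0,60],[0.2417,0.1605,0,0,0,0,60],[0.2417,0.1605,0,0,0,0,60]]]'; python3 -m jog '[[[0,0,-0.03,0,0,0,60],[0,0,-0.06,0,0,0,60],[0,0,-0.09,0,0,0,60],[0,0,-0.115,0,0,0,60],[0,0,-0.127,0,0,0,60],[0,0,-0.132,0,0,0,60],[0,0,-0.132,0,0,0,60],[0,0,-0.132,0,0,0,60]]]'
```

```text
clock: 12.0
eef_pos: [0.6729, -0.0654, 0.1688]
tool_rot: [0.706, 0.708, -0.001, -0.001]
ft_force: [0.1, 0.3, -0.0]
grip_width: 0.065
clock: 12.67
eef_pos: [0.6722, -0.0678, 0.0397]
tool_rot: [0.707, 0.707, 0.0, 0.0]
ft_force: [0.5, 0.5, 0.8]
grip_width: 0.0652
```

```bash
python3 -m jog '[[[0,0,-0.001,0,0,0,130],[0,0,-0.001,0,0,0,160],[0,0,-0.001,0,0,0,190],[0,0,-0.001,0,0,0,220],[0,0,-0.001,0,0,0,255],[0,0,-0.001,0,0,0,255],[0,0,-0.001,0,0,0,255],[0,0,-0.001,0,0,0,255]]]'; python3 - <<'E'
from h import *
s=bot.camera("scene")
cv2.imwrite("pics/g9.png",cv2.resize(s[150:270,130:274],(720,600),interpolation=cv2.INTER_CUBIC))
E
```

```text
clock: 13.33
eef_pos: [0.6735, -0.067, 0.0392]
tool_rot: [0.707, 0.707, 0.001, 0.001]
ft_force: [0.4, -0.4, 5.4]
grip_width: 0.0255
```

View pics/g9.png

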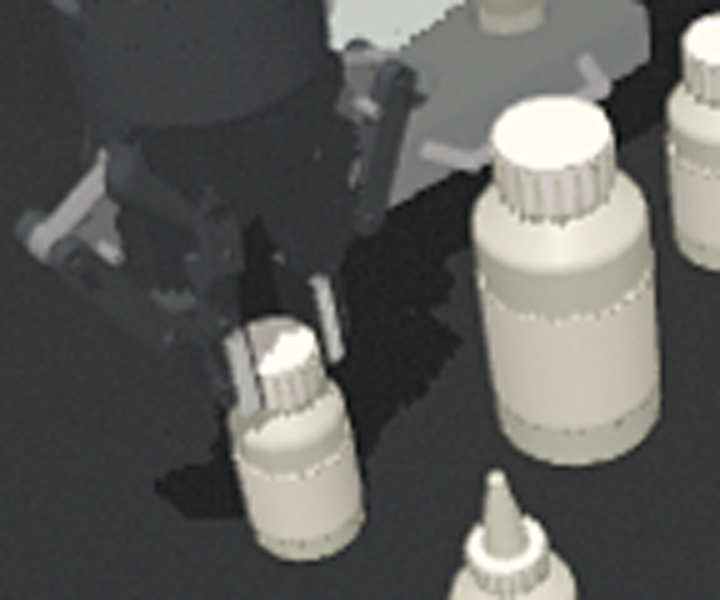

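Width is 25.5 mm on the 28 mm cap, the same −2.5 mm offset as before, with the tips at the cap's lower edge. It's a good grasp, so I'll lift and carry to the 48 mm well.

```bash
python3 -m jog '[[[0,0,0.01,0,0,0,255],[0,0,0.04,0,0,0,255],[0,0,0.08,0,0,0,255],[0,0,0.11,0,0,0,255],[0,0,0.12,0,0,0,255],[-0.015,-0.015,0.12,0,0,0,255],[-0.04,-0.04,0.12,0,0,0,255],[-0.066,-0.066,0.12,0,0,0,255],[-0.092,-0.092,0.12,0,0,0,255],[-0.118,-0.118,0.12,0,0,0,255]]]'; python3 -m jog '[[[-0.026,-0.026,0,0,0,0,255],[-0.052,-0.052,0,0,0,0,255],[-0.078,-0.078,0,0,0,0,255],[-0.1,-0.1,0,0,0,0,255],[-0.118,-0.118,0,0,0,0,255],[-0.1267,-0.126,0,0,0,0,255],[-0.1267,-0.126,0,0,0,0,255],[-0.1267,-0.126,-0.03,0,0,0,255],[-0.1267,-0.126,-0.06,0,0,0,255],[-0.1267,-0.126,-0.08,0,0,0,255]]]'; python3 -m jog '[[[0,0,-0.005,0,0,0,255],[0,0,-0.005,0,0,0,255]]]';  python3 - <<'E'
from h import *
s=bot.camera("scene")
cv2.imwrite("pics/g10.png",cv2.resize(s[90:190,150:270],(720,600),interpolation=cv2.INTER_CUBIC))
E
```

```text
clock: 14.22
eef_pos: [0.5523, -0.1853, 0.1567]
tool_rot: [0.707, 0.708, -0.001, -0.001]
ft_force: [0.2, -0.6, -1.2]
grip_width: 0.0255
clock: 15.05
eef_pos: [0.4274, -0.3092, 0.0753]
tool_rot: [0.707, 0.708, 0.0, -0.001]
ft_force: [0.6, 0.3, -0.8]
grip_width: 0.0252
clock: 15.22
eef_pos: [0.4269, -0.3089, 0.0706]
tool_rot: [0.706, 0.708, -0.0, -0.002]
ft_force: [0.3, -0.6, 0.4]
grip_width: 0.0256
```

View pics/g10.png

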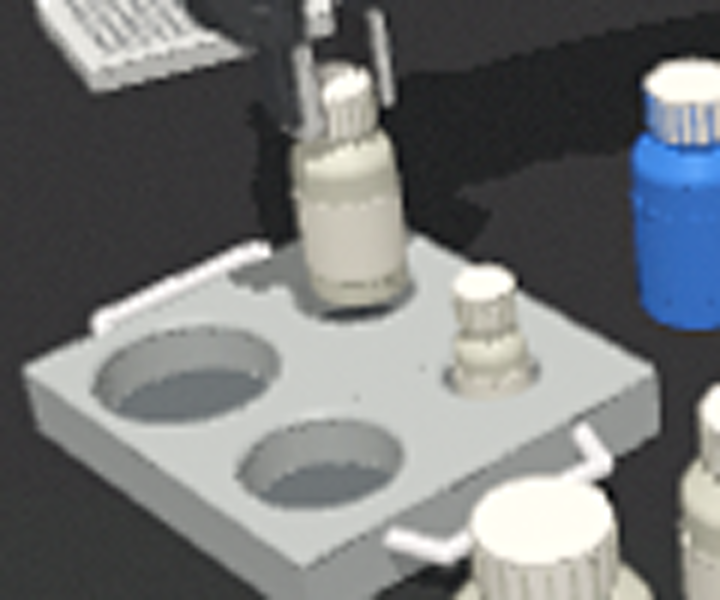

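The 15 ml bottle is seated. The 60's base is about 1 px up and right of its well centre (base ~(360,287), well ~(355,292) in the crop), so +2 mm in x, then lower.

```bash
python3 -m jog '[[[0.002,0,0,0,0,0,255],[0.002,0,-0.004,0,0,0,255],[0.002,0,-0.008,0,0,0,255],[0.002,0,-0.012,0,0,0,255],[0.002,0,-0.016,0,0,0,255],[0.002,0,-0.019,0,0,0,255],[0.002,0,-0.0215,0,0,0,255],[0.002,0,-0.0235,0,0,0,255],[0.002,0,-0.0235,0,0,0,255],[0.002,0,-0.0235,0,0,0,255]]]'
```

```text
clock: 16.1
eef_pos: [0.4295, -0.3109, 0.049]
tool_rot: [0.707, 0.707, -0.0, -0.0]
ft_force: [0.2, -0.3, -2.0]
grip_width: 0.0255
```

```bash
python3 -m jog '[[[0,0,-0.0015,0,0,0,255],[0,0,-0.003,0,0,0,255],[0,0,-0.004,0,0,0,255],[0,0,-0.004,0,0,0,255]]]'; python3 -m jog '[[[0,0,-0.0007,0,0,0,255],[0,0,-0.0013,0,0,0,255],[0,0,-0.0013,0,0,0,255]]]'
```

```text
clock: 16.43
eef_pos: [0.4297, -0.311, 0.0453]
tool_rot: [0.707, 0.707, -0.0, 0.0]
ft_force: [0.0, -0.4, 0.1]
grip_width: 0.0253
clock: 16.68
eef_pos: [0.43, -0.3114, 0.0451]
tool_rot: [0.707, 0.707, -0.0, 0.001]
ft_force: [-1.3, 1.1, 7.7]
grip_width: 0.0256
```

Contact at 7.7 N. I'll release, rise and move to the 125 ml bottle.

```bash
python3 -m jog '[[[0,0,0,0,0,0,170],[0,0,0,0,0,0,140],[0,0,0,0,0,0,110],[0,0,0,0,0,0,90],[0,0,0,0,0,0,90],[0,0,0.03,0,0,0,90],[0,0,0.07,0,0,0,60],[0,0,0.11,0,0,0,40],[0,0,0.13,0,0,0,40],[0,0,0.13,0,0,0,40]]]'; python3 -m jog '[[[0.002,0.02,0,0,0,0,40],[0.006,0.055,0,0,0,0,40],[0.01,0.095,0,0,0,0,40],[0.014,0.135,0,0,0,0,40],[0.018,0.175,0,0,0,0,40],[0.022,0.21,0,0,0,0,40],[0.024,0.235,0,0,0,0,40],[0.025,0.2458,0,0,0,0,40],[0.025,0.2458,0,0,0,0,40],[0.025,0.2458,0,0,0,0,40]]]'; python3 -m jog '[[[0,0,-0.03,0,0,0,40],[0,0,-0.06,0,0,0,40],[0,0,-0.09,0,0,0,40],[0,0,-0.105,0,0,0,40],[0,0,-0.115,0,0,0,40],[0,0,-0.122,0,0,0,40],[0,0,-0.122,0,0,0,40],[0,0,-0.122,0,0,0,40]]]'
```

```text
clock: 17.52
eef_pos: [0.4326, -0.3131, 0.1798]
tool_rot: [0.707, 0.707, 0.001, 0.005]
ft_force: [0.7, -0.4, 1.0]
grip_width: 0.0717
clock: 18.35
eef_pos: [0.4543, -0.0651, 0.1732]
tool_rot: [0.706, 0.708, -0.001, -0.0]
ft_force: [-1.0, 0.1, 0.5]
grip_width: 0.072
clock: 19.02
eef_pos: [0.4545, -0.0661, 0.0518]
tool_rot: [0.708, 0.707, -0.0, -0.0]
ft_force: [0.6, -0.3, 1.2]
grip_width: 0.072
```

```bash
python3 -m jog '[[[0,0,-0.002,0,0,0,110],[0,0,-0.002,0,0,0,140],[0,0,-0.002,0,0,0,170],[0,0,-0.002,0,0,0,200],[0,0,-0.002,0,0,0,255],[0,0,-0.002,0,0,0,255],[0,0,-0.002,0,0,0,255],[0,0,-0.002,0,0,0,255]]]'; python3 -m jog '[[[0,0,0.005,0,0,0,255],[0,0,0.01,0,0,0,255],[0,0,0.01,0,0,0,255],[0,0,0.01,0,0,0,255]]]'; python3 - <<'E'
from h import *
s=bot.camera("scene")
cv2.imwrite("pics/g11.png",cv2.resize(s[110:230,210:354],(600,500),interpolation=cv2.INTER_CUBIC))
E
```

```text
clock: 19.68
eef_pos: [0.4555, -0.0652, 0.0508]
tool_rot: [0.707, 0.707, 0.001, 0.001]
ft_force: [-0.5, 0.7, 6.1]
grip_width: 0.0316
clock: 20.02
eef_pos: [0.4546, -0.065, 0.0599]
tool_rot: [0.707, 0.707, 0.0, 0.0]
ft_force: [0.5, 0.9, -1.7]
grip_width: 0.0314
```

View pics/g11.png

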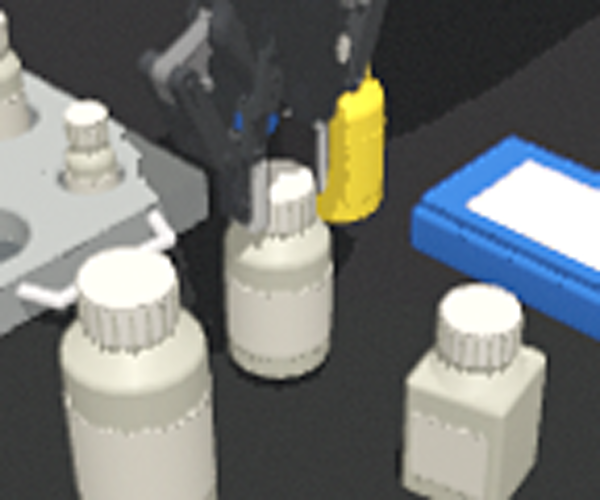

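Width is 31.4 mm, and the bottle is upright and lifted 10 mm. That makes 14 pictures viewed, so I'll save the last two. Next I carry it to the 59 mm well, applying the camera-to-TCP offset seen at the first two wells.

```bash
python3 -m jog '[[[0,0,0.02,0,0,0,255],[0,0,0.06,0,0,0,255],[0,0,0.1,0,0,0,255],[0,0,0.11,0,0,0,255],[0.006,-0.018,0.11,0,0,0,255],[0.016,-0.047,0.11,0,0,0,255],[0.027,-0.08,0.11,0,0,0,255],[0.038,-0.112,0.11,0,0,0,255],[0.048,-0.141,0.11,0,0,0,255],[0.056,-0.1645,0.11,0,0,0,255]]]'; python3 -m jog '[[[0,0,0,0,0,0,255],[0,0,0,0,0,0,255],[0,0,-0.03,0,0,0,255],[0,0,-0.06,0,0,0,255],[0,0,-0.08,0,0,0,255],[0,0,-0.084,0,0,0,255],[0,0,-0.084,0,0,0,255],[0,0,-0.084,0,0,0,255]]]'; python3 - <<'E'
from h import *
s=bot.camera("scene"); cv2.imwrite("pics/g12.png",cv2.resize(s[90:190,150:270],(720,600),interpolation=cv2.INTER_CUBIC))
# rim-dark ring around bottle base: rows below expected base centre
for u in range(176,236,3): print(u, s[125:180:2,u].max(1).tolist())
for k,c in dict(w125=(.5111,-.2317)).items(): print(k,proj("scene",[*c,.028]).round(1))
E
```

```text
clock: 20.9
eef_pos: [0.5107, -0.2317, 0.1691]
tool_rot: [0.707, 0.707, -0.0, -0.0]
ft_force: [0.3, 0.6, -1.6]
grip_width: 0.0316
clock: 21.57
eef_pos: [0.511, -0.229, 0.0867]
tool_rot: [0.707, 0.708, 0.0, 0.0]
ft_force: [-0.0, -0.7, -0.5]
grip_width: 0.0315
176 [55, 56, 58, 56, 57, 52, 193, 240, 190, 210, 180, 157, 159, 157, 138, 121, 122, 118, 214, 207, 208, 190, 141, 143, 144, 139, 55, 58]
179 [56, 57, 55, 57, 58, 92, 255, 194, 208, 216, 153, 158, 158, 155, 118, 120, 119, 119, 124, 211, 208, 208, 190, 142, 144, 145, 141, 60]
182 [58, 55, 56, 41, 50, 208, 219, 209, 207, 217, 159, 162, 162, 145, 118, 121, 119, 122, 130, 124, 210, 207, 208, 189, 141, 144, 145, 144]
185 [67, 64, 58, 48, 110, 167, 125, 125, 206, 206, 140, 161, 161, 135, 122, 121, 120, 122, 129, 127, 206, 207, 207, 207, 203, 141, 144, 145]
188 [84, 68, 58, 57, 148, 145, 148, 148, 181, 162, 159, 158, 160, 147, 118, 82, 114, 129, 129, 127, 171, 205, 202, 209, 208, 203, 140, 145]
191 [177, 184, 184, 182, 177, 154, 180, 233, 220, 177, 173, 174, 198, 194, 192, 191, 190, 188, 172, 136, 127, 118, 130, 137, 211, 208, 203, 143]

[... 1312 characters left out ...]
128, 126, 128, 128, 129, 128, 129, 133, 212, 208, 209, 207, 207, 208, 207, 207, 207, 207, 208, 209, 148, 151, 151, 195]
224 [35, 38, 37, 60, 176, 209, 213, 133, 129, 127, 174, 209, 201, 153, 125, 198, 207, 208, 207, 207, 207, 208, 209, 170, 152, 151, 152, 168]
227 [37, 38, 38, 37, 140, 253, 255, 235, 188, 182, 142, 221, 201, 168, 192, 191, 209, 208, 207, 207, 208, 208, 166, 152, 150, 147, 165, 254]
230 [35, 38, 39, 37, 45, 255, 255, 253, 180, 199, 172, 228, 219, 179, 210, 203, 208, 207, 207, 208, 208, 194, 152, 152, 230, 255, 255, 255]
233 [37, 37, 38, 37, 32, 242, 255, 170, 184, 176, 158, 231, 210, 181, 202, 205, 207, 207, 208, 208, 200, 150, 147, 238, 255, 255, 255, 255]
w125 [202.2 165.6]
```

The numbers give the bottle base centre at about (201.8,166.6) and the well at about (203.4,167.2). I'll shift +1.5 mm in y and lower.

```bash
python3 -m jog '[[[0,0.0015,0,0,0,0,255],[0,0.0015,-0.005,0,0,0,255],[0,0.0015,-0.010,0,0,0,255],[0,0.0015,-0.015,0,0,0,255],[0,0.0015,-0.019,0,0,0,255],[0,0.0015,-0.022,0,0,0,255],[0,0.0015,-0.025,0,0,0,255],[0,0.0015,-0.027,0,0,0,255],[0,0.0015,-0.027,0,0,0,255],[0,0.0015,-0.027,0,0,0,255]]]'; python3 -m jog '[[[0,0,-0.0007,0,0,0,255],[0,0,-0.0015,0,0,0,255],[0,0,-0.0015,0,0,0,255]]]'
```

```text
clock: 22.45
eef_pos: [0.5105, -0.2281, 0.0587]
tool_rot: [0.707, 0.707, -0.0, -0.0]
ft_force: [0.1, -0.3, -1.8]
grip_width: 0.0317
clock: 22.7
eef_pos: [0.5106, -0.2281, 0.0574]
tool_rot: [0.707, 0.707, 0.0, 0.0]
ft_force: [0.4, -0.2, -1.6]
grip_width: 0.0317
```

```bash
python3 -m jog '[[[0,0,-0.0007,0,0,0,255],[0,0,-0.0012,0,0,0,255],[0,0,-0.0012,0,0,0,255]]]'
```

```text
clock: 22.95
eef_pos: [0.5109, -0.2283, 0.0568]
tool_rot: [0.707, 0.707, 0.0, 0.001]
ft_force: [-0.1, 0.2, 2.2]
grip_width: 0.0316
```

```bash
python3 -m jog '[[[0,0,0,0,0,0,160],[0,0,0,0,0,0,120],[0,0,0,0,0,0,90],[0,0,0,0,0,0,70],[0,0,0,0,0,0,70],[0,0,0.03,0,0,0,70],[0,0,0.07,0,0,0,50],[0,0,0.11,0,0,0,30],[0,0,0.13,0,0,0,30],[0,0,0.13,0,0,0,30]]]'; python3 -m jog '[[[0.006,0.02,0,0,0,0,30],[0.016,0.055,0,0,0,0,30],[0.028,0.093,0,0,0,0,30],[0.04,0.13,0,0,0,0,30],[0.05,0.163,0,0,0,0,30],[0.056,0.183,0,0,0,0,30],[0.058,0.19,0,0,0,0,30],[0.058,0.19,0,0,0,0,30],[0.058,0.19,0,0,0,0,30]]]'; python3 -m jog '[[[0,0,-0.03,0,0,0,30],[0,0,-0.06,0,0,0,30],[0,0,-0.08,0,0,0,30],[0,0,-0.095,0,0,0,30],[0,0,-0.104,0,0,0,30],[0,0,-0.104,0,0,0,30],[0,0,-0.104,0,0,0,30]]]'
```

```text
clock: 23.78
eef_pos: [0.514, -0.2296, 0.1924]
tool_rot: [0.707, 0.707, 0.002, 0.005]
ft_force: [0.6, 1.3, -0.5]
grip_width: 0.075
clock: 24.53
eef_pos: [0.568, -0.0384, 0.1853]
tool_rot: [0.707, 0.707, -0.001, -0.0]
ft_force: [0.3, -0.5, 0.3]
grip_width: 0.0752
clock: 25.12
eef_pos: [0.5683, -0.0393, 0.0822]
tool_rot: [0.708, 0.707, -0.0, -0.0]
ft_force: [-0.1, 0.2, -0.0]
grip_width: 0.0752
```

```bash
python3 -m jog '[[[0,0.0005,-0.002,0,0,0,90],[0,0.0005,-0.002,0,0,0,110],[0,0.0005,-0.002,0,0,0,130],[0,0.0005,-0.002,0,0,0,160],[0,0.0005,-0.002,0,0,0,255],[0,0.0005,-0.002,0,0,0,255],[0,0.0005,-0.002,0,0,0,255],[0,0.0005,-0.002,0,0,0,255],[0,0.0005,-0.002,0,0,0,255]]]'; python3 -m jog '[[[0,0,0.005,0,0,0,255],[0,0,0.01,0,0,0,255],[0,0,0.01,0,0,0,255],[0,0,0.01,0,0,0,255]]]'
```

```text
clock: 25.87
eef_pos: [0.5698, -0.0376, 0.0816]
tool_rot: [0.707, 0.707, 0.001, 0.001]
ft_force: [-0.3, 0.1, 5.8]
grip_width: 0.0377
clock: 26.2
eef_pos: [0.5683, -0.0375, 0.0898]
tool_rot: [0.707, 0.707, -0.0, -0.0]
ft_force: [0.5, -0.1, -3.2]
grip_width: 0.0376
```

```bash
python3 -m jog '[[[0,0,0.02,0,0,0,255],[0,0,0.06,0,0,0,255],[0,0,0.1,0,0,0,255],[0,0,0.13,0,0,0,255],[0,0,0.13,0,0,0,255],[-0.003,-0.014,0.13,0,0,0,255],[-0.009,-0.042,0.13,0,0,0,255],[-0.016,-0.073,0.13,0,0,0,255],[-0.023,-0.105,0.13,0,0,0,255],[-0.03,-0.137,0.13,0,0,0,255]]]'; python3 -m jog '[[[-0.007,-0.032,0,0,0,0,255],[-0.014,-0.064,0,0,0,0,255],[-0.02,-0.092,0,0,0,0,255],[-0.026,-0.118,0,0,0,0,255],[-0.0295,-0.133,0,0,0,0,255],[-0.0305,-0.1383,0,0,0,0,255],[-0.0305,-0.1383,0,0,0,0,255],[-0.0305,-0.1383,0,0,0,0,255],[-0.0305,-0.1383,0,0,0,0,255]]]';  python3 -m jog '[[[0,0,-0.03,0,0,0,255],[0,0,-0.06,0,0,0,255],[0,0,-0.085,0,0,0,255],[0,0,-0.1,0,0,0,255],[0,0,-0.104,0,0,0,255],[0,0,-0.104,0,0,0,255],[0,0,-0.104,0,0,0,255]]]'; python3 - <<'E'
from h import *
s=bot.camera("scene"); cv2.imwrite("pics/g13.png",cv2.resize(s[70:190,140:284],(720,600),interpolation=cv2.INTER_CUBIC))
E
```

```text
clock: 27.03
eef_pos: [0.5367, -0.1757, 0.2177]
tool_rot: [0.707, 0.708, -0.001, -0.002]
ft_force: [1.4, -0.3, -3.0]
grip_width: 0.0376
clock: 27.78
eef_pos: [0.5084, -0.3113, 0.2198]
tool_rot: [0.706, 0.708, 0.0, -0.001]
ft_force: [-0.4, 1.3, -3.2]
grip_width: 0.0377
clock: 28.37
eef_pos: [0.5091, -0.3124, 0.1172]
tool_rot: [0.706, 0.708, 0.0, 0.001]
ft_force: [-0.3, 0.4, -2.2]
grip_width: 0.0376
```

View pics/g13.png

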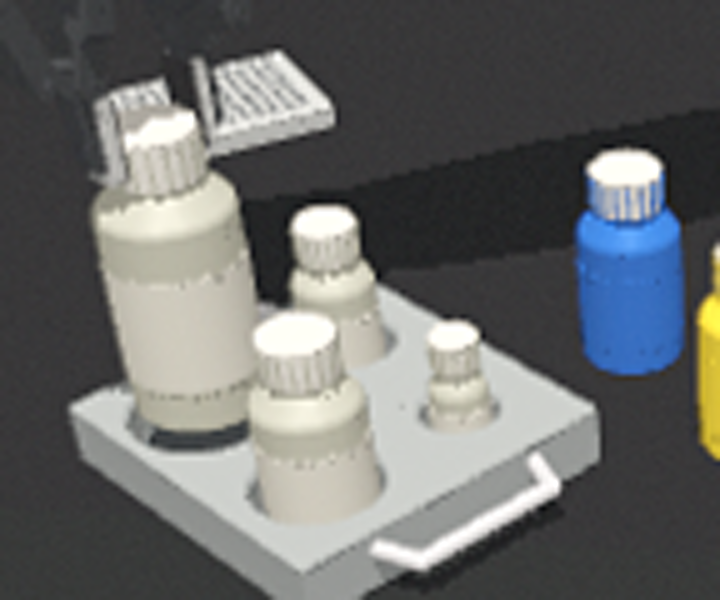

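All three placed bottles stand seated. The 250's base projects at about (204,414) in the crop and its well centre at (204.5,412), so it's aligned. I'll lower it.

```bash
python3 -m jog '[[[0,0,-0.004,0,0,0,255],[0,0,-0.008,0,0,0,255],[0,0,-0.012,0,0,0,255],[0,0,-0.016,0,0,0,255],[0,0,-0.02,0,0,0,255],[0,0,-0.023,0,0,0,255],[0,0,-0.026,0,0,0,255],[0,0,-0.028,0,0,0,255],[0,0,-0.028,0,0,0,255],[0,0,-0.028,0,0,0,255]]]'; python3 -m jog '[[[0,0,-0.0007,0,0,0,255],[0,0,-0.0015,0,0,0,255],[0,0,-0.0015,0,0,0,255]]]'
```

```text
clock: 29.25
eef_pos: [0.5081, -0.3129, 0.0881]
tool_rot: [0.707, 0.707, -0.0, -0.0]
ft_force: [-0.2, 0.5, -2.7]
grip_width: 0.0377
clock: 29.5
eef_pos: [0.5084, -0.3132, 0.0876]
tool_rot: [0.707, 0.707, 0.0, 0.001]
ft_force: [-0.9, 0.7, 2.7]
grip_width: 0.0377
```

Contact confirmed. I'll release, rise and retreat, then check.

```bash
python3 -m jog '[[[0,0,0,0,0,0,150],[0,0,0,0,0,0,110],[0,0,0,0,0,0,80],[0,0,0,0,0,0,60],[0,0,0,0,0,0,60],[0,0,0.02,0,0,0,60],[0,0,0.05,0,0,0,30],[0,0,0.08,0,0,0,0],[0,0,0.11,0,0,0,0],[0,0,0.13,0,0,0,0]]]'; python3 -m jog '[[[-0.02,0.03,0,0,0,0,0],[-0.04,0.065,0,0,0,0,0],[-0.06,0.1,0,0,0,0,0],[-0.08,0.135,0,0,0,0,0],[-0.1,0.17,0,0,0,0,0],[-0.12,0.205,0,0,0,0,0],[-0.14,0.24,0,0,0,0,0],[-0.16,0.275,0,0,0,0,0],[-0.18,0.31,0,0,0,0,0],[-0.19,0.33,0,0,0,0,0]]]'; python3 -m jog '[[[-0.01,0.03,0,0,0,0,0],[-0.02,0.065,0,0,0,0,0],[-0.03,0.1,0,0,0,0,0],[-0.04,0.135,0,0,0,0,0],[-0.05,0.17,0,0,0,0,0],[-0.06,0.205,0,0,0,0,0],[-0.06,0.23,0,0,0,0,0],[-0.06,0.25,0,0,0,0,0],[-0.06,0.25,0,0,0,0,0],[-0.06,0.25,0,0,0,0,0]]]'; python3 - <<'E'
from h import *
t=bot.camera("top");s=bot.camera("scene")
S=dict(b250=((455,215),.137),b125=((408,216),.104),b60=((457,263),.092),b15=((407,261),.068))
W=dict(b250=(.5082,-.3159),b125=(.5111,-.2317),b60=(.4283,-.3132),b15=(.4316,-.2288))
for k,(c,st,p) in {**caps("top",t,215,{k:(proj("top",[*W[k],h]),h) for k,(_,h) in S.items()})}.items(): print(k,c.round(1),st[2:],"cap-well mm",((p-W[k])*1000).round(1))
t0=cv2.imread("pics/top0.png")
for n,(c,h) in dict(square=((246,247),.098),dropper=((250,121),.09)).items():
    a=caps("top",t0,200,{n:(c,h)})[n][0];b=caps("top",t,200,{n:(c,h)})[n][0];print(n,a,b)
g=[(x[...,1].astype(int)-x[...,2]>30)[170:270,80:175] for x in (t0,t)];print("tipbox diff px",(g[0]!=g[1]).sum(),g[0].sum())
cv2.imwrite("pics/fin.png",np.hstack([cv2.resize(s,(448,336)),cv2.resize(t[180:305,365:500],(352,336))]))
E
```

```text
clock: 30.33
eef_pos: [0.5089, -0.3134, 0.2199]
tool_rot: [0.707, 0.707, 0.0, 0.002]
ft_force: [0.8, -0.2, 0.4]
grip_width: 0.0853
clock: 31.17
eef_pos: [0.3155, 0.0192, 0.2167]
tool_rot: [0.706, 0.708, 0.0, -0.0]
ft_force: [0.3, 0.0, -0.7]
grip_width: 0.0855
clock: 32.0
eef_pos: [0.2577, 0.2676, 0.2164]
tool_rot: [0.706, 0.708, -0.0, 0.0]
ft_force: [0.7, -0.2, -0.2]
grip_width: 0.085
b250 [482.5 219.2] [ 24  67 576] cap-well mm [-11.3  -1. ]
b125 [419.1 212.6] [ 20  20 306] cap-well mm [-0.1  2. ]
b60 [470.1 262.1] [ 16  16 197] cap-well mm [ 2.  -0.2]
b15 [413.1 261.3] [ 13  12 117] cap-well mm [0.2 1.1]
square [243.59090909 246.75      ] [243.61538462 246.77492877]
dropper [246.21621622 122.43243243] [246.21621622 122.43243243]
tipbox diff px 40 691
```

View pics/fin.png

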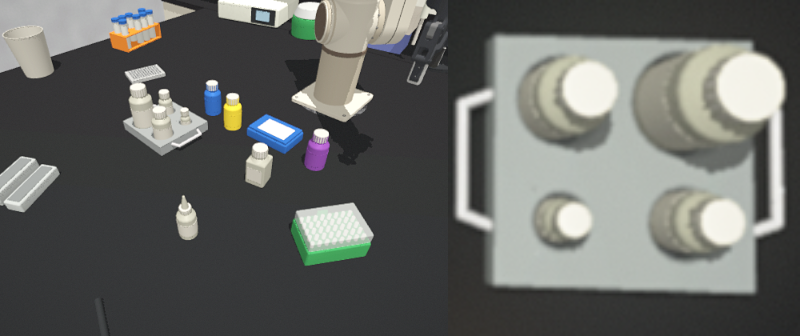

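All four bottles stand upright in their wells. The 250 cap blob merged with the white handle, so I'll recheck it with a cropped mask, check the tip box centroid, and hand in.

```bash
python3 - <<'E'
from h import *
t=bot.camera("top");t0=cv2.imread("pics/top0.png")
u,v=proj("top",[.5082,-.3159,.137]);m=np.zeros(t.shape,np.uint8);a,b=int(v),int(u);m[a-20:a+15,b-20:b+20]=t[a-20:a+15,b-20:b+20]
c,st,p=caps("top",m,215,{"b":((u,v),.137)})["b"];print("250",st,((p-[.5082,-.3159])*1000).round(1))
for x in(t0,t):
    y,xx=np.nonzero((x[...,1].astype(int)-x[...,2]>30)[170:270,80:175]);print(y.mean().round(2),xx.mean().round(2))
o=bot.get_obs();print(o["clock"],np.round(o["joint_vel"],3))
bot.job_done()
E
```

```text
250 [469 200  24  26 467] [-0.4  1.2]
54.49 66.56
54.35 66.75
32.15 [-0.01  -0.007 -0.001 -0.002  0.002  0.003]
the job is handed in; nothing more can be done
```

All four round bottles are upright in their matching wells in the carrier, and I handed the job in at about 32 s of the 102 s allowed. I gripped each by its cap, lowered it until it touched the well floor, and only then opened the jaws.

**Last checks that agreed**
- **Fit:** each cap centre was within about 2 mm of its well's measured centre: 250 (−0.4, +1.2), 125 (−0.1, +2.0), 60 (+2.0, −0.2) and 15 (+0.2, +1.1) mm in x, y. These assume each bottle is fully down, and the final picture shows all four upright.
- **Bystanders:** the square bottle and the dropper did not shift between the first and last pictures. The tip box centroid moved 0.2 px, which is within noise.
- **Robot:** the arm had retreated and was touching nothing at hand-in.

**What failed or disagreed**
- **Fingertip height:** from the camera views the fingertips sat about 31 mm behind the reported TCP, not 8 mm ahead as stated. My first three closes on the 15 ml bottle were too high. One pinched the cap's top edge with about 7 N, but the bottle stayed upright. I used the observed offset for every later grasp.
- **Grip width:** readings came out 2.3–2.7 mm below the stated cap diameters.
- **Cameras:** the two views differed by about 4 mm in y. I corrected the first three placements by 1.5–2 mm before lowering; the 250 needed no correction.
- **Seating contact:** I felt a clear contact force for the 250, 125 and 60. For the 15 ml bottle the force stayed near zero, so I judged its seating from the height reached and the later pictures.
- **First cap check on the 250:** it was 11 mm off because the white cap merged with the white handle in the mask. The result above is from the repeat with a tighter crop.

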